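Press a bush home with a locking clamp and release it

ROBOT

A 6-joint arm with a two-finger parallel gripper is mounted at the origin on a cart in front of the work surface, level with it; the furniture and walls round the work are solid. World frame = base frame: x ahead of the robot, y to its left, z up, the work surface at z = 0. Lengths are in m, angles in rad, forces in N, time in s.
With the tool pointing down it reaches from about 0.325 to 1 m from the base axis. Payload 5.1 kg.
Tool frame: the origin (TCP) lies midway between the tips of the shut fingers; the grasp point (between the pads) lies 19 mm behind it; z points along the fingers, y is the direction in which the jaws open and shut (so a half turn about z gives the same grasp; the last joint's range is limited). The gripper opens to 85 mm and grips with 20 to 120 N. Pads are 22 mm wide; open, the fingers measure 114 mm over their backs; the gripper's body (76 mm by 85 mm) begins 54 mm behind the grasp point. The pads swing forward as they close: fully open they stand 13 mm farther back than shut.
Start: joints at [-1.413, 0.124, 1.65, -0, 1.367, -0.083], TCP at [0.155, -0.631, 0.231] pointing down, gripper open.
Joint ranges: [-2.61, 2.61], [-1.02, 2.33], [0.03, 2.71], [-1.35, 4.49], [0.32, 2.68], [-2.91, 2.91]. Speed limits (rad/s): [2.57, 2.57, 3.14, 3.14, 3.14, 3.14].

INTERFACE

Orientations are given as a rotation vector (axis times angle).
In Python, from cell import * gives the robot as it stands. Calls block until the motion is done:
- move_pose(position, orientation): joint-space move of the TCP to a pose.
- servo_line(position, max_speed=0.15, orientation=None): straight line of the TCP; orientation=None keeps the orientation; max_speed is the mean speed in m/s.
- goto_joints(angles): joint-space move.
- gripper_to(opening, strength=None): opening from 0.0 (shut) to 1.0 (fully open); strength is the grip in N (None keeps the last); returns when the fingers have stopped.
- pause(seconds).
- ik(position, orientation): joint angles nearest the present ones, or None.
- read_state(): the state.
- snapshot(name): name is "scene" or "top"; returns the picture (400x640x3 uint8, blue, green, red); there is no depth.
- camera_model(name): a dict with "fx", "fy", "cx", "cy" (pixels), "rvec" (rotation vector, rad) and "tvec" (3), from world to camera coordinates, as OpenCV has them. Camera axes: x right, y down, z forward; pixel columns grow to the right and rows downward; lengths in m; the calibration is good to about 2 mm. A picture is of the moment at which its call begins. camera_model takes no time and is no camera call.
A pose or a line that the arm cannot do raises PlanningError and nothing moves.
- job_done(): hands the job in, once; it reports no verdict.
The state is a dict: "time_s": time; "joint_pos": joint angles; "joint_velocities": joint speeds; "joint_efforts": joint torques, N m; "eef_pos": TCP position; "tool_rot": TCP orientation; "wrist_force": force on the tool from outside, world axes, zero at the start; "wrist_torque": the same for the moment, N m; "grip_width": opening from 0.0 (shut) to 1.0 (fully open).
Only numpy, scipy, OpenCV 4.12 (cv2) and the standard library are available. Lean on these libraries where they do the work, as an engineer would, in place of code of your own. Each camera call takes 0.05 s, during which the arm holds its last target.

TASK

Press the brass bush fully home in its aluminium block with the bench-mounted locking clamp: push the black handle down over centre until the clamp stays locked by itself, take the hand right off it for two seconds, then flick the red release lever so that the jaw springs up off the bush, and let the lever come back up. The adjustment differs each time, so feel for the lock point: never lean on the handle, lever or any other part of the clamp with more than 30 N, do not pry the locked handle up, and leave the tools around it alone.

Things in the scene. Friction and masses are not known exactly. Their poses are not given: they have to be found in the camera images.
- clamp: Blue locking clamp screwed to the worktop: base plate 250x100x12 mm (x -100 to +150 mm). Origin on the worktop exactly under the handle's pivot; x points along the plate from handle to jaw, y to its left, z up. The handle's pivot axis runs along clamp y at z = 55 mm. Two cheek plates (y +-20 mm) rise to z = 74 mm at x -20 to 64 mm and to 126 mm at x 28 to 64 mm; the open jaw reaches 155 mm.
- handle: Black-gripped handle, pointing to clamp -x and up when open; origin on its collar, 48 mm from the pivot. The collar is set anywhere within 28 deg, so the lock point must be felt: pushed down the grip gets heavier (10 to 20 N), then the force fades to nothing at centre and the handle drops some 9 mm further by itself onto its stop and stays. Short of centre it springs back up.
- handle_press (a point): Point on the top face of the handle's black grip (66 mm long, 28 mm wide, 16 mm thick), 110 mm from the pivot axis, 26 mm from its free end. It moves on an arc about the pivot. Locked on the stop it stands anywhere from 33 to 95 mm above the worktop. Pushing on against the stop is stiff: about 5 N more for each mm.
- pad: Black rubber pad, 20 mm diameter, on a sprung spindle under the jaw's tip; origin at the centre of its lower face. It comes down on the bush as the handle goes down; locked, it presses on the bush with about 40 N. Open, it stands more than 8 mm clear of the seated bush.
- bush: Brass flanged bush, flange 32 mm diameter and 6 mm thick, upright in the aluminium block (56x62 mm) at clamp x = 115 mm, y = 0; origin at the centre of the flange's top face. It starts 2 to 5 mm proud; fully home this point is 41 mm above the worktop. The pad presses it in (15 N of friction) and it stays where it is left.
- release (a joint): Release lever's angle in rad: 0 at rest (up), 0.42 fully down. A light spring returns it. Pressed down while the clamp is locked it kicks the toggle back over centre somewhere between 0.1 and 0.4, and the handle and jaw spring up.
- release_press (a point): Point to press on top of the red paddle (60 mm along clamp x, 30 mm wide), 14 mm in from its outer end, 47 mm behind the lever's shaft. The paddle is beside the clamp, 75 mm to clamp -y; the shaft lies along clamp y at x = -60 mm, z = 32 mm. It is pressed down towards the worktop, 20 mm in all, and needs roughly 5 to 15 N.
- tape_1: Roll of black tape, 62 mm diameter, 19 mm high, lying flat; leave alone. Origin under its centre.
- spanner_1: Combination spanner, 160 mm long, lying flat; leave alone. Origin under its middle.
- nut_m12_0: Loose steel nut, 22 mm wide, 11 mm high; leave alone. Origin under its centre.
- nut_m12_1: Another loose steel nut, the same; leave alone.

How it is judged:
On the way, in this order (a step that is already met when the one before it is completed fails the run):
1. the clamp grips the bush with more than 20 N, the bush is home, and nothing of the robot touches the clamp, for one second (contact force between pad and bush above 20 N and contact force between each of the fingers, the arm and clamp below 0.3 N and z of bush in the frame of clamp below 0.042 m), for 1 s.
2. the release lever is pressed while the clamp is still locked on the bush (value of joint release above 0.06 rad and contact force between pad and bush above 15 N), for 0.02 s.
3. the pad has sprung up off the bush (distance between pad and bush above 0.006 m), for 0.1 s.
At the end, for the whole second after the job is handed in: The bush is home (its flange top within 1 mm of 41 mm above the worktop), the pad is at rest more than 6 mm clear of it, and the release lever is back up (under 0.08 rad) (z of bush in the frame of clamp below 0.042 m and distance between pad and bush above 0.006 m and contact force between pad and bush below 0.5 N and value of joint release below 0.08 rad and linear speed of pad below 0.02 m/s); the robot touches nothing.
It fails at once if the robot presses or pulls on any part of the clamp with more than 30 N (contact force between any of the fingers, the arm and clamp above 30 N).
It fails at once if a bystander (tape, spanner or a nut) is moved more than 15 mm (distance of any of tape_1, spanner_1, nut_m12_0, nut_m12_1 from where it was at the start of the episode above 0.015 m).
It also fails if it takes over 70 s, if anything falls off the work surface, if the arm or the gripper's body presses on something with over 40 N, if the wrist force passes 120 N, or if a joint passes its speed limit or range.

## Working session

There is one attempt and no reset: what is moved stays moved. The work goes in short steps, each a Python script; the robot and the scene stay as the last script left them, time stands still between calls to the robot, and variables do not carry over. Pictures are saved under pics/ and viewed, and the job is handed in when it is done.

```bash
ls; mkdir -p pics; python3 - <<'E'
from cell import *
import cv2
for n in("scene","top"):
    im=snapshot(n); cv2.imwrite(f"pics/{n}0.png",im); print(n,camera_model(n))
s=read_state(); print(s)
E
```

```text
pics
scene {'fx': 368.02866892235704, 'fy': 368.02866892235704, 'cx': 316.7740724710616, 'cy': 201.45057873848936, 'rvec': array([ 0.83497398, -2.26155214,  1.34877813]), 'tvec': array([0.49216584, 0.27515665, 0.59092339])}
top {'fx': 388.39821563067545, 'fy': 388.39821563067545, 'cx': 321.199023758262, 'cy': 201.11020352133485, 'rvec': array([ 2.10436565, -2.11964369,  0.22973586]), 'tvec': array([0.01056079, 0.63510731, 0.8958768 ])}
{'time_s': 0.1, 'joint_pos': array([-1.41257766e+00,  1.24452411e-01,  1.65157243e+00, -5.63172064e-06,
        1.36749458e+00, -8.25928892e-02]), 'joint_velocities': array([-9.66509387e-04,  9.90724004e-05, -4.55484383e-03,  2.67927927e-04,
       -1.17563570e-03, -8.41494866e-04]), 'joint_efforts': array([ 4.11940719e-04, -4.24933612e+01, -3.66652286e+01, -1.26903078e-04,
        3.99184952e-03, -1.02950804e-05]), 'eef_pos': array([ 0.15490447, -0.63069022,  0.23014715]), 'tool_rot': array([-3.11693600e+00, -3.77123118e-01,  1.22996216e-04]), 'wrist_force': array([ 0.39772   , -0.12530752,  0.0798172 ]), 'wrist_torque': array([-0.05915944,  0.02663684,  0.02499553]), 'grip_width': 0.997309105010087}
```

View pics/scene0.png

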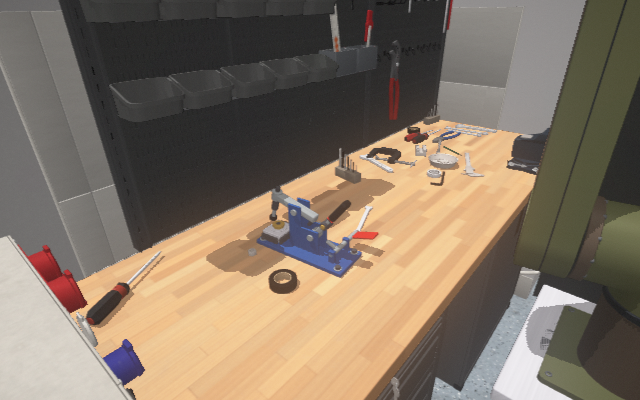

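View pics/top0.png

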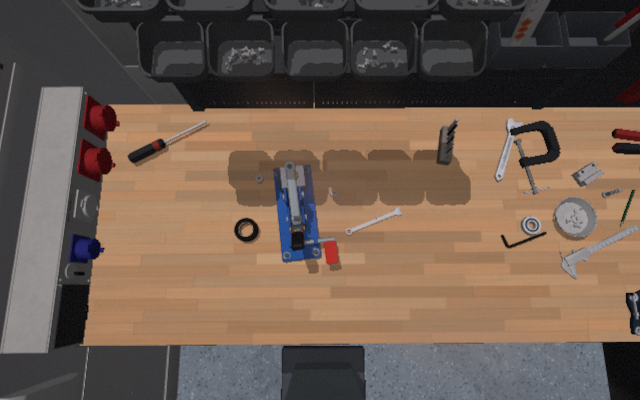

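The overview shows the clamp at about (297,212) in top, with its jaw pointing away from the robot and the red paddle at (331,252). I'll enlarge it next.

```bash
python3 - <<'E'
import cv2
im=cv2.imread("pics/top0.png"); cv2.imwrite("pics/top0c.png",cv2.resize(im[150:275,225:385],None,fx=5,fy=4.8 and 5,interpolation=cv2.INTER_CUBIC)[:600])
im=cv2.imread("pics/scene0.png"); cv2.imwrite("pics/scene0c.png",cv2.resize(im[180:300,235:395],None,fx=5,fy=5,interpolation=cv2.INTER_CUBIC))
E
```

```text
(no output)
```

View pics/top0c.png

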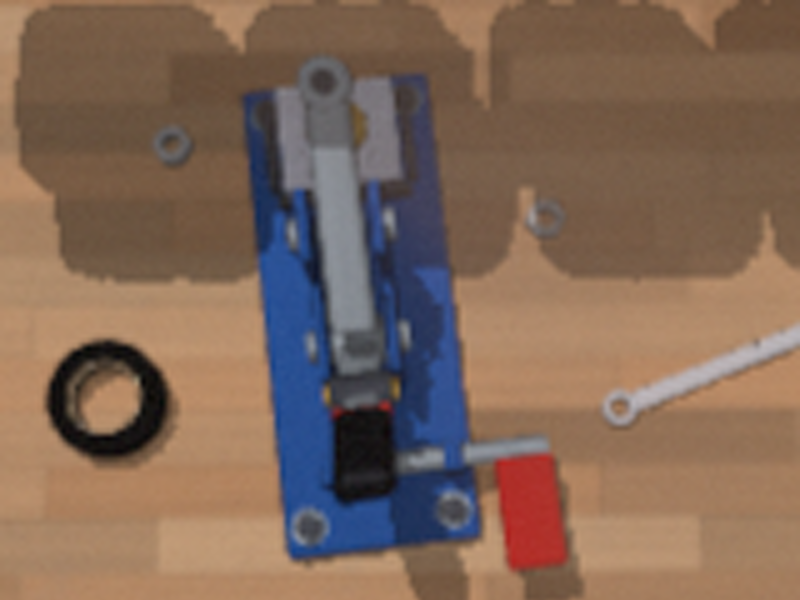

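View pics/scene0c.png

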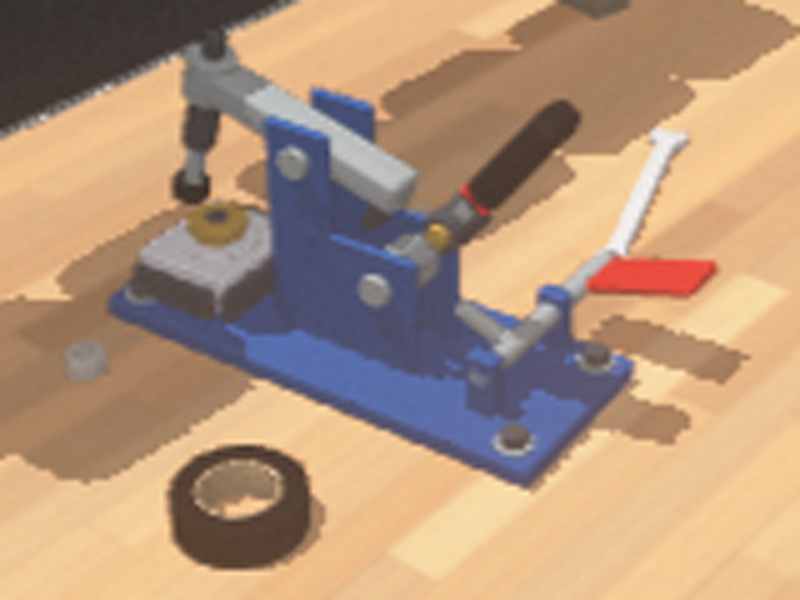

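Enlarged, the plate corners in the top crop are (245,95), (427,73), (480,540) and (290,560). The paddle is (497-567, 455-570) and the grip end about (362,495). In the scene crop the plate corners are about (110,303), (530,475) and (632,365), and the grip end about (568,110). Next I'll fit the clamp pose and the handle angle.

```bash
cat > h.py <<'E'
import numpy as np, cv2
from scipy.optimize import least_squares
from cell import *
def proj(n,P):
    c=camera_model(n); K=np.array([[c['fx'],0,c['cx']],[0,c['fy'],c['cy']],[0,0,1]])
    return cv2.projectPoints(np.float64(P).reshape(-1,3),c['rvec'],c['tvec'],K,None)[0].reshape(-1,2)
def unc(p,o,s=5): return (np.float64(p)+.5)/s-.5+np.float64(o)
def c2w(q,P):
    P=np.float64(P).reshape(-1,3); c,s=np.cos(q[2]),np.sin(q[2])
    return P@np.array([[c,-s,0],[s,c,0],[0,0,1]]).T+[q[0],q[1],0]
E
cat > fit.py <<'E'
from h import *
tp=unc([(245,95),(427,73),(480,540),(290,560)],(225,150)); tP=np.array([(150,50,12),(150,-50,12),(-100,-50,12),(-100,50,12)])/1e3
sp=unc([(110,303),(530,475),(632,365)],(235,180)); sP=tP[[0,3,2]]
f=lambda q:np.r_[(proj("top",c2w(q,tP))-tp).ravel(),(proj("scene",c2w(q,sP))-sp).ravel()]
r=least_squares(f,[.4,0,0]); q=r.x; print(q,np.degrees(q[2])); print(f(q).round(2))
for n in("top","scene"):
    c=camera_model(n);R=cv2.Rodrigues(c['rvec'])[0];print(n,'cam at',-R.T@c['tvec'])
rt=least_squares(lambda q:f(q)[:8],q).x; rs=least_squares(lambda q:f(q)[8:],q).x; print('top',rt,'scene',rs)
# handle angle: end of grip centreline at r=136, radius thickness
def hp(a,r,n,y=0): return [-r*np.cos(a)-n*-np.sin(a)*-1*-1 if 0 else -r*np.cos(a)+n*np.sin(a),y,.055+r*np.sin(a)+n*np.cos(a)]
for a in range(20,75,5):
    P=c2w(q,[hp(np.radians(a),.136,0),hp(np.radians(a),.070,0)])
    print(a,((proj("top",P)-[225,150])*5).round(0).tolist(),((proj("scene",P)-[235,180])*5).round(0).tolist())
np.save('q.npy',q)
print('rel',c2w(q,[-.107,-.075,.032]), 'paddle corners',((proj('top',c2w(q,[[-.061,-.06,.034],[-.121,-.09,.034]]))-[225,150])*5).tolist())
E
python3 fit.py
```

```text
[0.59462479 0.06897659 0.10686042] 6.122650982502846
[-0.93 -0.57 -0.14 -0.22 -0.12 -0.23 -1.24  0.3  -0.16 -1.35  0.09 -0.38
  1.9  -0.93]
top cam at [0.43281364 0.01155812 1.00926054]
scene cam at [0.10479339 0.61327343 0.52919079]
top [0.59418005 0.06735649 0.10829921] scene [0.59401886 0.07206249 0.1116818 ]
20 [[377.0, 596.0], [366.0, 468.0]] [[649.0, 265.0], [524.0, 266.0]]
25 [[375.0, 586.0], [365.0, 462.0]] [[640.0, 240.0], [520.0, 254.0]]
30 [[372.0, 572.0], [363.0, 454.0]] [[630.0, 215.0], [514.0, 242.0]]
35 [[370.0, 557.0], [362.0, 446.0]] [[618.0, 190.0], [508.0, 230.0]]
40 [[367.0, 539.0], [361.0, 437.0]] [[603.0, 166.0], [501.0, 218.0]]
45 [[364.0, 520.0], [359.0, 427.0]] [[587.0, 143.0], [494.0, 207.0]]
50 [[361.0, 498.0], [358.0, 417.0]] [[570.0, 121.0], [485.0, 196.0]]
55 [[358.0, 475.0], [356.0, 405.0]] [[551.0, 100.0], [476.0, 186.0]]
60 [[355.0, 450.0], [355.0, 393.0]] [[531.0, 81.0], [466.0, 176.0]]
65 [[351.0, 425.0], [353.0, 381.0]] [[510.0, 63.0], [456.0, 167.0]]
70 [[348.0, 398.0], [352.0, 368.0]] [[488.0, 47.0], [446.0, 159.0]]
rel [[ 0.49623442 -0.01700792  0.032     ]] paddle corners [[488.43369343486984, 453.8688364101759], [562.3408885149856, 566.9206293344271]]
```

```bash
cat >> h.py <<'E'
q=np.load('q.npy') if __import__('os').path.exists('q.npy') else None
def rv():
    return np.pi*np.array([np.cos(q[2]/2),np.sin(q[2]/2),0])
def st():
    s=read_state(); return s['time_s'],s['eef_pos'],s['wrist_force']
def cl(p): # world -> clamp
    d=np.array(p)-[q[0],q[1],0]; c,s=np.cos(q[2]),np.sin(q[2]); return np.array([c*d[0]+s*d[1],-s*d[0]+c*d[1],d[2]])
def tcp_for(phi): # corner of shut fingers at press point angle phi (rad)
    return c2w(q,[-.11*np.cos(phi)+.011*np.clip(np.sin(phi)*1.3,-1,1),0,.055+.11*np.sin(phi)])[0]
E
python3 - <<'E'
from h import *
q[:]=np.array([.5944,.0695,.1085]); np.save('q.npy',q)
gripper_to(0.0,40)
p=tcp_for(np.radians(66)); print(p,st())
move_pose(p+[0,0,.05],rv()); print(st())
servo_line(p,.1); print(st(),rv(),read_state()['tool_rot'])
t=st()[0]; servo_line(p-[0,0,.001],.05); print(st()[0]-t)
for n in("scene","top"): cv2.imwrite(f"pics/{n}1.png",cv2.resize(snapshot(n)[130:280,210:400],None,fx=4,fy=4,interpolation=cv2.INTER_CUBIC))
E
```

```text
[0.56085738 0.06584628 0.15549   ] (0.8667, array([ 0.15497743, -0.63123756,  0.23132639]), array([-0.94575574, -0.57381258,  0.60607321]))
(3.7083, array([0.56102724, 0.06516499, 0.20554987]), array([ 0.52533874, -0.2616592 , -0.51429168]))
(4.3583, array([0.56105129, 0.06577219, 0.1555765 ]), array([-0.27776535, -0.22603979, -0.10346153])) [3.13697084 0.17034782 0.        ] [3.13696059e+00 1.70177714e-01 1.79223069e-04]
0.25
```

View pics/scene1.png

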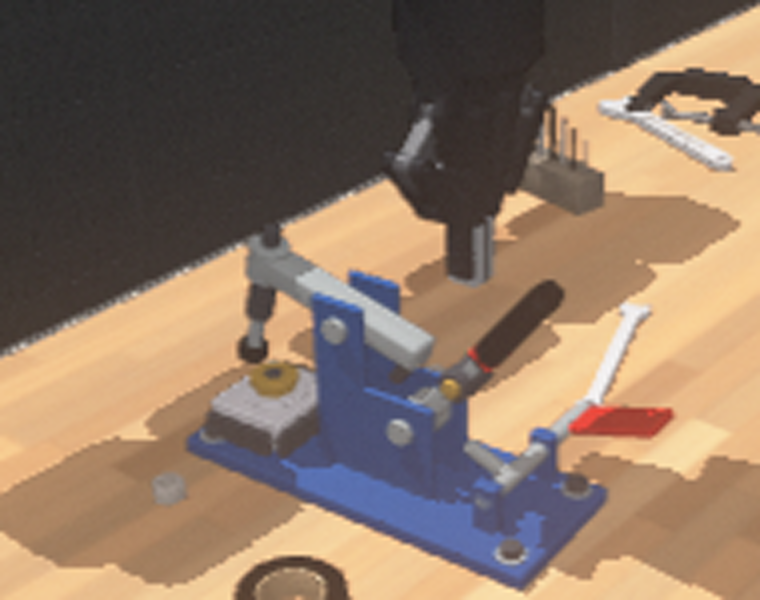

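View pics/top1.png

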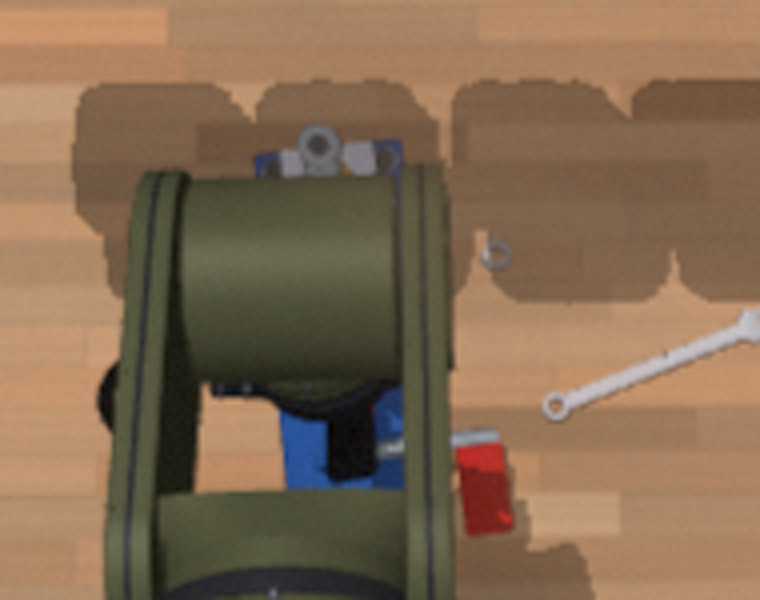

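The fingertip sits just above the grip and is laterally aligned. I'll push along the arc in 2 mm steps and log the force.

```bash
python3 - <<'E'
from h import *
phi=np.radians(66); pk=0; low=0
F=lambda: np.linalg.norm(st()[2])
while np.degrees(phi)>-14:
    phi-=.002/.11
    servo_line(tcp_for(phi),.05)
    t,p,f=st(); n=np.linalg.norm(f); pk=max(pk,n)
    print(f"{np.degrees(phi):.1f} t{t:.1f} z{p[2]*1e3:.0f} F{n:.1f} ({f.round(1)})")
    if n>24: print("HIGH");break
    if pk>8 and n<2.2:
        low+=1
        if low>=2: break
    else: low=0
np.save('phi.npy',phi)
E
```

```text
65.0 t5.0 z155 F1.0 ([ 0.5  0.1 -0.9])
63.9 t5.2 z154 F0.5 ([-0.3 -0.2  0.3])
62.9 t5.5 z153 F0.6 ([-0.6 -0.   0. ])
61.8 t5.7 z152 F1.5 ([0.3 1.2 0.9])
60.8 t6.0 z151 F0.9 ([-0.4  0.2  0.8])
59.7 t6.2 z150 F0.7 ([-0.1  0.  -0.7])
58.7 t6.5 z149 F0.5 ([ 0.4 -0.3  0.2])
57.7 t6.7 z148 F0.5 ([ 0.2  0.4 -0.1])
56.6 t7.0 z147 F0.7 ([-0.2  0.6 -0.3])
55.6 t7.2 z146 F0.9 ([ 0.5 -0.3  0.7])
54.5 t7.5 z145 F1.5 ([0.7 0.9 0.9])
53.5 t7.7 z144 F2.1 ([2.1 0.2 0.2])
52.5 t8.0 z142 F1.1 ([0.8 0.  0.8])
51.4 t8.2 z141 F1.3 ([-0.   0.7  1.1])
50.4 t8.5 z140 F1.3 ([ 0.6 -0.3  1.1])
49.3 t8.7 z138 F0.9 ([ 0.8 -0.2 -0.5])
48.3 t9.0 z137 F1.7 ([ 1.7 -0.4 -0. ])
47.2 t9.2 z136 F3.0 ([ 2.8  1.1 -0.1])
46.2 t9.5 z135 F5.3 ([ 5.3 -0.1  0.3])
45.2 t9.7 z134 F7.4 ([7.1 1.3 1.6])
44.1 t10.0 z133 F9.0 ([8.6 0.5 2.7])
43.1 t10.2 z132 F9.2 ([8.7 0.6 2.8])
42.0 t10.5 z131 F8.9 ([8.4 0.7 2.9])
41.0 t10.7 z130 F9.1 ([8.3 2.2 2.9])
40.0 t11.0 z128 F8.6 ([8.3 1.2 2.2])
38.9 t11.2 z126 F10.4 ([10.   1.5  2.4])
37.9 t11.5 z125 F10.1 ([9.8 1.  2. ])
36.8 t11.7 z123 F10.0 ([9.5 1.2 2.8])
35.8 t12.0 z122 F11.0 ([10.   1.8  4.2])
34.7 t12.2 z121 F13.1 ([11.8  1.9  5.4])
33.7 t12.5 z120 F14.2 ([12.2  1.2  7.2])
32.7 t12.7 z119 F14.7 ([12.   1.2  8.4])
31.6 t13.0 z118 F16.3 ([13.4  1.4  9.2])
30.6 t13.2 z117 F15.6 ([11.6  2.1 10.3])
29.5 t13.5 z115 F14.8 ([11.6  1.6  9. ])
28.5 t13.7 z113 F15.4 ([12.5  2.5  8.5])
27.5 t14.0 z111 F15.5 ([12.9  0.8  8.5])
26.4 t14.2 z109 F16.0 ([13.7  1.   8.2])
25.4 t14.5 z107 F16.3 ([14.   1.4  8.3])
24.3 t14.7 z105 F14.5 ([12.4  2.1  7.3])
23.3 t15.0 z103 F13.8 ([12.   1.6  6.7])
22.2 t15.2 z101 F12.3 ([10.   1.5  6.9])
21.2 t15.5 z99 F11.6 ([9.6 1.4 6.3])
20.2 t15.7 z96 F11.2 ([9.3 0.3 6.1])
19.1 t16.0 z94 F8.3 ([7.2 0.8 4.2])
18.1 t16.2 z91 F7.1 ([5.5 0.8 4.5])
17.0 t16.5 z88 F5.4 ([4.7 1.  2.5])
16.0 t16.7 z85 F3.5 ([2.6 0.1 2.3])
15.0 t17.0 z82 F1.5 ([0.9 0.1 1.2])
13.9 t17.2 z81 F0.5 ([ 0.3 -0.2  0.3])
```

```bash
python3 - <<'E'
from h import *
print(st())
for n in("scene",): cv2.imwrite(f"pics/{n}2.png",cv2.resize(snapshot(n)[160:300,230:400],None,fx=4.5,fy=4.28,interpolation=cv2.INTER_CUBIC))
E
```

```text
(17.2083, array([0.49071922, 0.05832526, 0.08061121]), array([ 0.29627499, -0.22085033,  0.34505393]))
```

View pics/scene2.png

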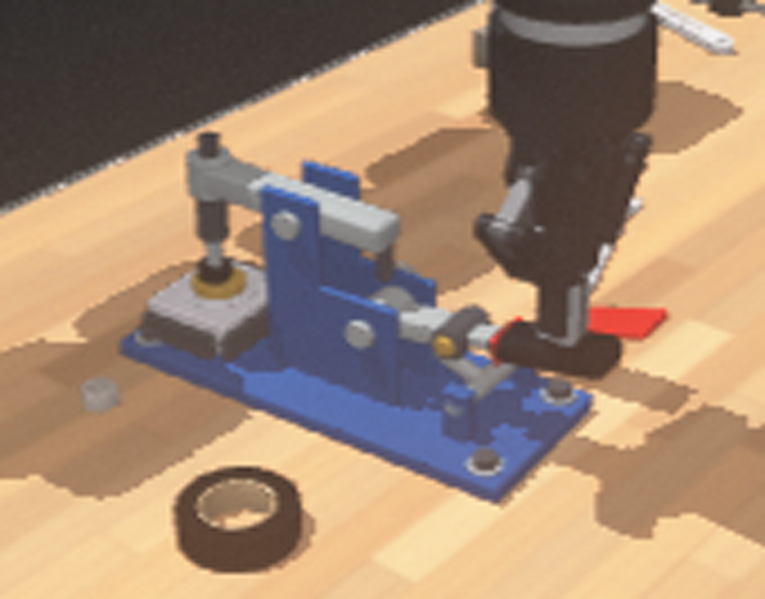

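```bash
python3 - <<'E'
from h import *
p=st()[1]; servo_line(p+[0,0,.08],.08); print(st())
w=c2w(q,[-.107,-.077,.075])[0]; print(w)
servo_line(np.r_[w[:2],p[2]+.08],.15); print(st())
pause(1.0)
servo_line(w,.1); print(st())
for n in("scene","top"): cv2.imwrite(f"pics/{n}3.png",cv2.resize(snapshot(n)[150:290,225:400],None,fx=4.5,fy=4.28,interpolation=cv2.INTER_CUBIC))
E
```

```text
(18.4, array([0.49042255, 0.05828849, 0.15999646]), array([ 0.97807046, -0.50182605, -0.2121834 ]))
[ 0.49636732 -0.01863395  0.075     ]
(19.0667, array([ 0.49617817, -0.01843443,  0.16048529]), array([-0.11350257,  0.06700697,  0.05476024]))
(21.075, array([ 0.49700078, -0.01874076,  0.07574632]), array([-0.32805156,  0.0923528 ,  0.36623594]))
```

View pics/scene3.png

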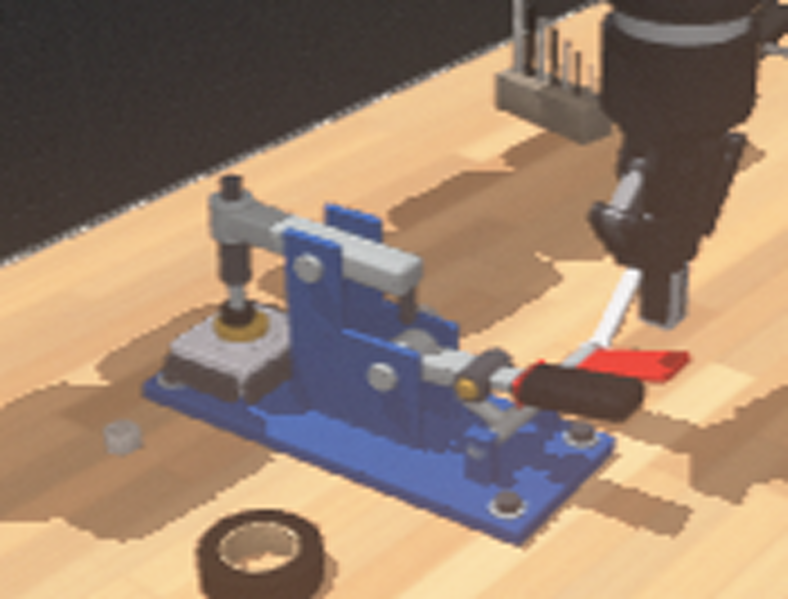

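View pics/top3.png

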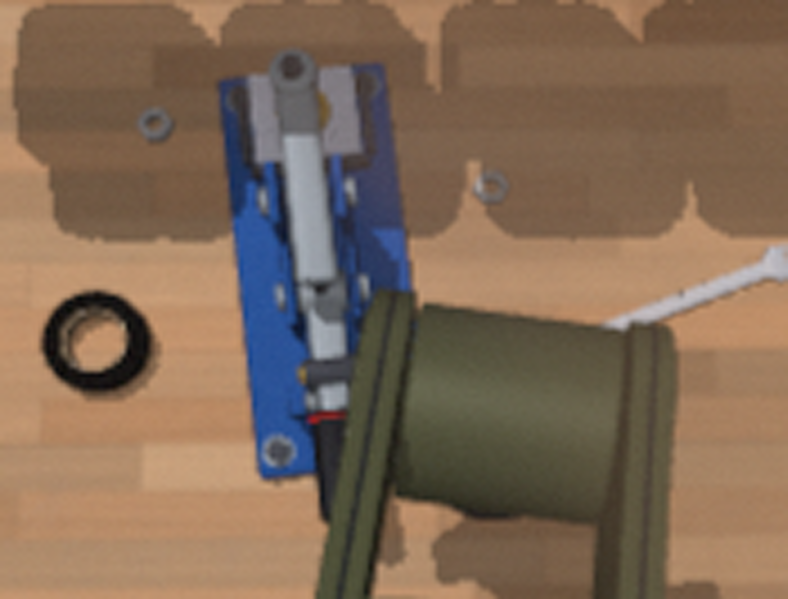

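The clamp holds by itself: the handle is down flat at scene (580,390) and the pad is on the bush at (237,308). For the release I'll lean the wrist 15° away so the rising handle clears the arm.

```bash
python3 - <<'E'
from h import *
from scipy.spatial.transform import Rotation as Ro
R=(Ro.from_rotvec(np.radians(15)*np.array([np.cos(q[2]),np.sin(q[2]),0]))*Ro.from_rotvec(rv())).as_rotvec()
B=lambda z: c2w(q,[-.107,-.072,z])[0]
servo_line(B(.075),.1,R); print(st())
base=None;z=.068
servo_line(B(.068),.05)
pk=0;z0=None
while z>.008:
    z-=.002; servo_line(B(z),.05); t,p,f=st(); n=np.linalg.norm(f); pk=max(pk,n)
    if z0 is None and f[2]>2.5: z0=z
    print(f"z{z*1e3:.0f} {p[2]*1e3:.1f} t{t:.1f} F{n:.1f} {f.round(1)}")
    if n>22: print('HIGH');break
    if z0 and pk>6 and n<.6*pk: print('drop');break
    if z0 and z0-z>.0165: print('travel');break
for n in("scene",): cv2.imwrite(f"pics/{n}4.png",cv2.resize(snapshot(n)[150:290,225:400],None,fx=4.5,fy=4.28,interpolation=cv2.INTER_CUBIC))
E
```

```text
(21.5833, array([ 0.49598391, -0.01450399,  0.07512934]), array([-0.4309921 , -0.06827352, -0.610685  ]))
z66 65.9 t22.1 F1.0 [-0.1 -0.9  0.5]
z64 63.9 t22.4 F1.0 [ 0.8 -0.  -0.6]
z62 61.8 t22.6 F0.9 [ 0.8  0.4 -0.1]
z60 59.8 t22.9 F1.1 [-0.5  0.9  0.3]
z58 57.8 t23.1 F0.5 [-0.   0.3  0.5]
z56 55.8 t23.4 F1.1 [-0.3  0.5 -0.9]
z54 54.1 t23.6 F1.4 [ 0.4 -1.   0.8]
z52 52.0 t23.9 F1.8 [ 1.2 -0.3  1.4]
z50 49.9 t24.1 F1.9 [-0.5 -0.1  1.9]
z48 47.9 t24.4 F2.2 [ 0.7 -0.1  2. ]
z46 45.8 t24.6 F3.1 [-1.3 -1.1  2.6]
z44 43.8 t24.9 F2.4 [ 0.2 -0.1  2.4]
z42 41.9 t25.1 F3.2 [-0.7 -1.3  2.8]
z40 39.9 t25.4 F2.8 [-0.8 -0.5  2.6]
z38 37.9 t25.6 F3.2 [-0.7 -0.5  3.1]
z36 36.0 t25.9 F5.3 [-2.5 -0.7  4.6]
z34 34.0 t26.1 F4.7 [-0.5 -0.7  4.6]
z32 32.1 t26.4 F3.8 [-1.5  0.2  3.5]
z30 30.6 t26.6 F8.2 [-3.1 -0.3  7.6]
z28 29.9 t26.9 F17.2 [-6.8 -1.  15.8]
travel
```

View pics/scene4.png

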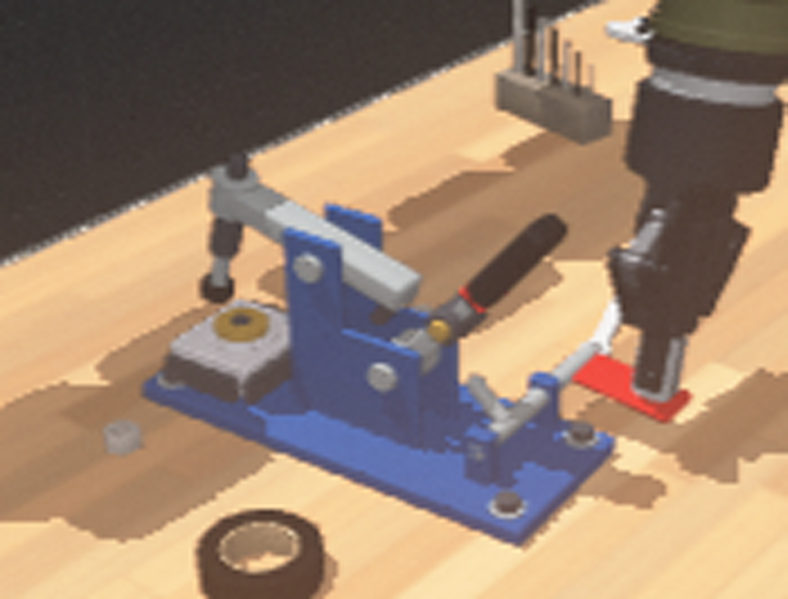

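The jaw is up with the pad at (217,288), the handle has sprung up to (545,230), and the lever is at its end stop. I'll back off straight up and check.

```bash
python3 - <<'E'
from h import *
p=st()[1]; servo_line(p+[0,0,.03],.08)
d=c2w(q,[0,-1,0])[0]-[q[0],q[1],0]
p=st()[1]; servo_line(p+d*.06+[0,0,.09],.12); pause(1.0); print(st())
for n in("scene","top"): cv2.imwrite(f"pics/{n}5.png",cv2.resize(snapshot(n)[150:290,225:400],None,fx=4.5,fy=4.28,interpolation=cv2.INTER_CUBIC))
E
```

```text
(29.525, array([ 0.50253448, -0.07336028,  0.14979747]), array([-0.11090179,  0.49965102, -1.23402157]))
```

View pics/scene5.png

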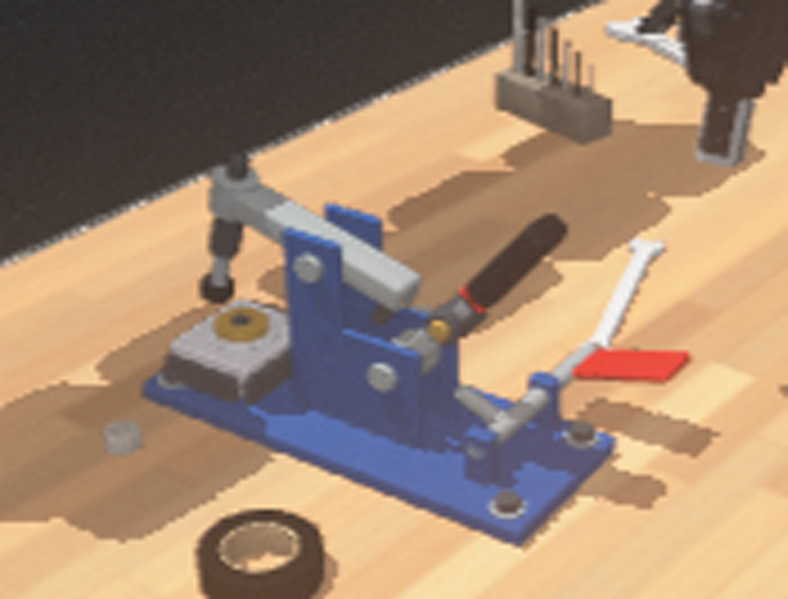

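View pics/top5.png

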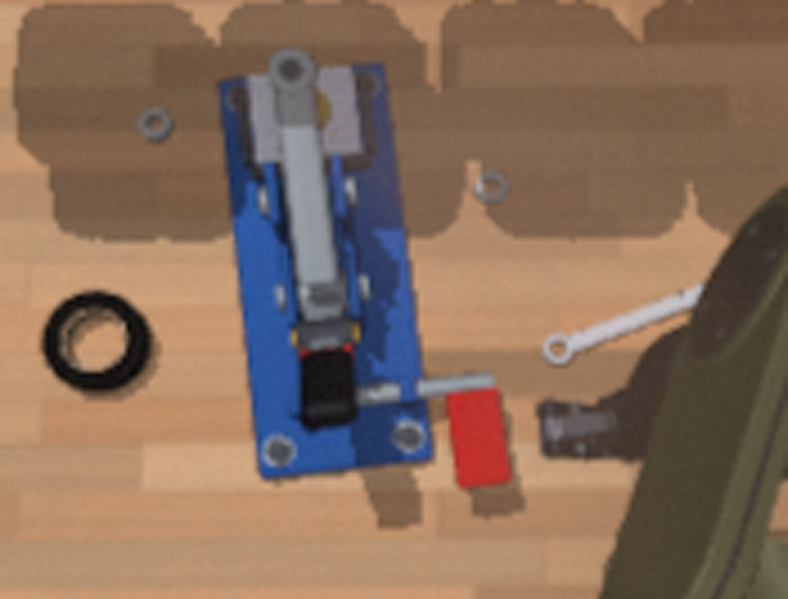

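```bash
python3 - <<'E'
from h import *
im0=cv2.imread("pics/scene0.png"); im=snapshot("scene")
a=[cv2.resize(x[215:245,262:302],None,fx=10,fy=10,interpolation=cv2.INTER_NEAREST) for x in(im0,im)]
cv2.imwrite("pics/bush.png",np.hstack(a))
print((proj("scene",c2w(q,[[.115,0,z] for z in(.041,.044,.046)]))-[262,215])*10)
E
```

```text
[[169.5412695   95.22400437]
 [168.75344876  85.12115605]
 [168.22691292  78.36897049]]
```

View pics/bush.png

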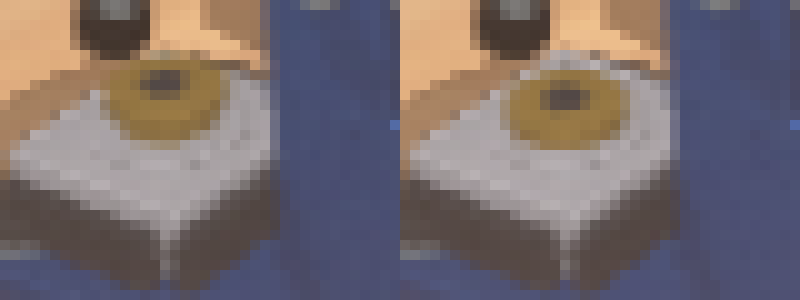

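The bush hole moved from (162,80) to (167,97), about 4-5 mm down, and the predicted home position is (169,95). The bush is seated, so I'm handing in.

```bash
python3 -c "
from cell import *
job_done(); print(read_state()['time_s'])"
```

```text
the job is handed in; nothing more can be done
the job is handed in; nothing more can be done
```

The bush is pressed home and the clamp is open again. The job went in at about 30 s of the 70 s allowed; no verdict is reported, so what follows rests on my own checks.

- **Locking:** I pushed the handle down along its arc in 2 mm steps. The force peaked at about 16 N and faded to nothing near z = 81 mm. I then lifted off, and the clamp stayed locked with the hand clear for about 4–5 s.
- **Release:** I pressed the lever down in steps until it reached its end stop. The highest force was 17 N, at the stop. The handle and jaw sprang up.
- **Bush:** in the last pictures its flange had dropped by about 4–5 mm. It sits where the 41 mm home height predicts to within about 0.2 pixel in height, roughly 0.5 mm.
- **Clearances:** the pad is well clear of the bush, the lever is back up, and the tape and nuts look unmoved. So does the spanner, though the arm hides part of it in the last top picture. The arm stands clear of everything.

One disagreement: the two cameras placed the clamp up to about 5 mm apart, with corner residuals up to 1.9 pixels. I used a position between them, and contact on the handle and lever came as expected.

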